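Shut and scan in the refilled soap-tablet canister

ROBOT

A 6-joint arm with a two-finger parallel gripper is mounted at the origin on the work surface. World frame = base frame: x ahead of the robot, y to its left, z up, the work surface at z = 0. Lengths are in m, angles in degrees, forces in N, time in s.
With the tool pointing down it reaches from about 0.375 to 0.9 m from the base axis. Payload 3.1 kg.
Tool frame: the origin (TCP) lies at the very end of the fingers, on their centre line; the grasp point (between the pads) lies 19 mm behind it; z points along the fingers, y is the direction in which the jaws open and shut (so a half turn about z gives the same grasp; the last joint's range is limited). The gripper opens to 87 mm and grips with 3 to 60 N. Pads are 19 mm wide; open, the fingers measure 117 mm over their backs; the gripper's body (75 mm by 190 mm) begins 51 mm behind the grasp point.
Start: joints at [-87.061, 30.224, 82.088, -0, 67.689, -10.227], TCP at [0.142, -0.609, 0.223] pointing down, gripper open.
Joint ranges: [-176.69, 176.69], [-43.24, 126.21], [12.49, 139.97], [-82, 262], [0, 151.66], [-163.58, 163.58]. Speed limits (degrees/s): [159.86, 159.86, 180, 180, 180, 180].

INTERFACE

Orientations are given as a 3x3 rotation matrix whose columns are the frame's x, y, z axes.
In Python, from rig import bot gives the robot as it stands. The module is installed in compiled form; this text tells all that it offers.
- The arm moves only by the tool play_rows, never from a script. Its argument "targets" is a list of rows, each a list of 7 numbers: the closure, from 0 (fully open) to 1 (shut), then the shift along the world's x, y, z in m, then the turn, a rotation vector about the world's x, y, z in rad. A call has 1 to 12 rows; each row shifts and turns the commanded pose from where the row before left it; what a row does not reach is not made up. A row lasts 1/8 s, in which the tool goes at most 62.5 mm and 10.7 degrees, less where a joint would pass 70% of its speed; a pose out of reach is approached as far as the arm can. A call with a gripper value outside its range is refused whole. The fingers move at their own pace and stop on an object; the grip force is fixed at half the most. Time passes only in rows, so rows that do not move let the fingers close. It gives the time, the measured TCP pose, the force and the opening at its end, in the units of the state.
- bot.read_state(): the state, without advancing time (a new reading comes with each control period).
- bot.capture(name): name is "side" or "top" or "wrist"; returns the picture (400x640x3 uint8, blue, green, red); there is no depth.
- bot.get_calibration(name): a dict with "fx", "fy", "cx", "cy" (pixels), "R" (3x3) and "t" (3): a world point X has camera coordinates R X + t. Camera axes: x right, y down, z forward; pixel columns grow to the right and rows downward; lengths in m; the calibration is good to about 2 mm. A picture is of the moment at which its call begins: read the wrist's pose just before it. get_calibration takes no time and is no camera call; for the wrist camera it gives the pose at the moment of the call.
- bot.hand_in(): hands the job in, once; it reports no verdict.
The state is a dict: "time_s": time; "joint_positions": joint angles; "qvel": joint speeds; "tau": joint torques, N m; "position": TCP position; "tcp_rot": TCP orientation; "force": force on the tool from outside, world axes, zero at the start; "moment": the same for the moment, N m; "opening": opening from 0.0 (shut) to 1.0 (fully open).
Only numpy, scipy, OpenCV 4.12 (cv2) and the standard library are available. Lean on these libraries where they do the work, as an engineer would, in place of code of your own. Each camera call takes 0.05 s, during which the arm holds its last target. There are 200 camera calls.

TASK

The glass soap-tablet canister has just been refilled: press its sloping lid down past the sprung catch so that it stays fully shut, without shoving the canister along or leaning hard on it. Then take the yellow contact scanner from its cradle, bring its mouth square onto the middle of the bar label on the shut lid, wide side across it, pushed lightly against it (about half a kilo), and hold it still there for two seconds. Finally set the scanner back down in its cradle as it lay, mouth against the foot, letting go only once it is seated, and leave everything else where it stands.

Things in the scene. Friction and masses are not known exactly. Their poses are not given: they have to be found in the camera images.
- canister: Slant-front glass canister of soap tablets, loose (slides if shoved), 120 mm wide (y), 150 mm deep (x), about 1.5 kg. Origin: centre of its underside; z up, the low front faces its own -x. Front wall 70 mm high, back wall 139 mm; the mouth rises from the front at 30 degrees to the lid's hinge, which lies along y at (45, 0, 139) mm of this frame.
- lid (a joint): Hinge of the canister's bamboo lid, rad: 0 fully shut (lying on the 30 degree slope), larger is more open, at most 1.4. It stays where it is left. Over the last 0.1 rad its front edge must ride past a sprung catch: 8 to 10 N down near the front edge, then it snaps under the catch onto a hard stop. Above 0.04 it is still on the catch, not shut.
- lid_front (a point): Point on the lid's top face where to press it: on the middle line, 20 mm from the front edge, 122 mm from the hinge and 9 mm out from it. Axes as label. Just beyond the front edge the steel catch nose stands 7 mm above the shut lid's top face: do not press on it.
- lid_hinge (a point): Middle of the lid's hinge line, on the canister. Axes as label: the lid runs from here 142 mm along -x, is 124 mm wide, and its top face is at z = 9 mm. Opening turns the lid about the +y axis.
- label (a point): Centre of the white bar label (64 mm wide, 52 mm along the slope; bars 36 x 34 mm in its middle) on the lid's top face, 58 mm from the hinge. x points up the slope to the hinge, y along the hinge, z straight out of the lid; it turns with the lid.
- scanner: Yellow and black contact barcode scanner, 160 mm long, 0.17 kg. Origin: centre of its flat underside. x along it to the mouth, y across, z out of its top. Handle x = -80 to 34 mm, 36 wide, 24 thick; head x = 32 to 80 mm, 60 wide, 30 thick. No key to press. Pinched by its sides at x = -30 mm, the fingers at 50 degrees to its x axis (20 off upright), it aims at the lid with the wrist 20 off upright.
- cradle: Black charging cradle, fixed, 176 mm long (x), 96 mm wide. Origin: centre of its underside, z up. The scanner lies 20 degrees nose-down along the cradle's +x, its own origin 50 mm above the cradle's. The handle lies on a spine 22 mm wide, free on both sides for fingers; the head lies between cheeks 68 mm apart and 15 mm high, against a foot 10 mm high.
- cradle_seat (a point): Where the centre of the scanner's mouth rests when it is seated in the cradle; the axes are those of the seated scanner (x along it, 20 degrees nose-down; z out of its top).
- pump_bottle: Empty frosted pump bottle, 68 mm diameter, 186 mm high, very light, bystander. Origin: centre of its underside.
- spoon_rest: Blue glazed spoon rest, 100 mm dish with a tail, 168 mm long in all, 20 mm high, bystander. Origin: under the middle of the dish; tail along -x.
- bulldog_clip: Steel bulldog clip, 72 mm wide, 22 mm high, bystander. Origin: under its middle.
- spool: Walnut spool, 52 mm diameter, 66 mm high, standing, bystander. Origin: centre of its underside.
- mug: Green mug, 82 mm diameter and high, handle at +y, bystander. Origin: centre of its underside.
- nail_brush: Wooden nail brush, 100 x 44 x 36 mm, bristles down, bystander. Origin: under its middle.
- scanner_mouth (a point): Centre of the scanner's flat, hard mouth (60 x 30 mm face with a red window): (80, 0, 15) mm in the scanner's frame, axes as the scanner. It reads straight ahead along +x only while the mouth is pushed lightly against the label, with 3 to 9 N (the switch sits behind it; how far past first touch depends on arm and grip: feel for it), its wide side along the label's y.

How it is judged:
By the outcome, as a careful person would: the job done as asked, in the order asked, and still so for the second after the job is handed in, with the robot touching nothing.
It also fails if it takes over 66 s, if anything falls off the work surface, if the arm or the gripper's body presses on something with over 40 N, if the wrist force passes 120 N, or if a joint passes its speed limit or range.

## Working session

There is one attempt and no reset: what is moved stays moved. The work goes in short steps, Python scripts to look and compute and a tool call to move; the robot and the scene stay as the last step left them, time stands still between calls to the robot, and variables do not carry over. Pictures are saved under pics/ and viewed, about 8 in all and at most 12, crops included, and the job is handed in when it is done.

Besides the shell and the picture viewer there is one more tool, called after "Call:" as name([rows], argument=value, ...), one row to a line, values as JSON. play_rows: Moves the arm, as the interface text tells. Its arguments: {"type":"object","properties":{"targets":{"type":"array","items":{"type":"array","items":{"type":"number"}}}},"required":["targets"]}

```bash
mkdir -p pics; cat > h.py <<'E'
import numpy as np, cv2
from rig import bot
def cal(n):
    c=bot.get_calibration(n); K=np.array([[c['fx'],0,c['cx']],[0,c['fy'],c['cy']],[0,0,1.]]); return K,np.array(c['R']),np.array(c['t'])
def ray(c,u,v):
    K,R,t=c; d=R.T@np.linalg.solve(K,[u,v,1.]); return -R.T@t,d/np.linalg.norm(d)
def onz(c,u,v,z):
    o,d=ray(c,u,v); return o+d*(z-o[2])/d[2]
def tri(c1,p1,c2,p2):
    o1,d1=ray(c1,*p1);o2,d2=ray(c2,*p2)
    s=np.linalg.lstsq(np.c_[d1,-d2],o2-o1,rcond=None)[0]; a=o1+s[0]*d1;b=o2+s[1]*d2
    return (a+b)/2,np.linalg.norm(a-b)
def proj(c,X):
    K,R,t=c; p=K@(R@np.array(X)+t); return p[:2]/p[2]
E
python3 - <<'E'
from h import *
for n in ['side','top']:
    im=bot.capture(n); cv2.imwrite(f'pics/{n}0.png',im); K,R,t=cal(n); print(n,K[0,0],(-R.T@t).round(3),R.round(2).tolist())
s=bot.read_state(); print(s['time_s'],s['position'],s['tcp_rot'],s['force'])
E
```

```text
side 501.49852046574296 [-0.24   1.138  1.102] [[-0.84, -0.55, -0.02], [-0.3, 0.49, -0.82], [0.46, -0.68, -0.58]]
top 473.34112218086983 [ 0.385 -0.016  1.622] [[0.0, -1.0, -0.01], [-0.99, 0.0, -0.11], [0.11, 0.01, -0.99]]
0.1 [ 0.14233866 -0.60790815  0.22168626] [[ 9.73718783e-01  2.27753643e-01 -1.02211873e-04]
 [ 2.27753411e-01 -9.73716925e-01  1.93204105e-03]
 [ 3.40503957e-04 -1.90454376e-03 -9.99998128e-01]] [-0.56805116  0.14169056  0.7380274 ]
```

View pics/side0.png

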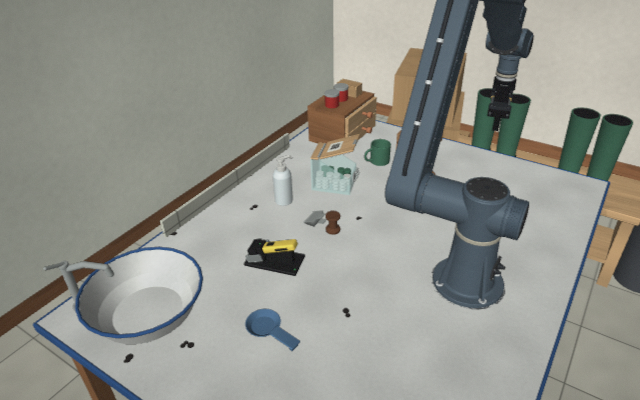

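View pics/top0.png

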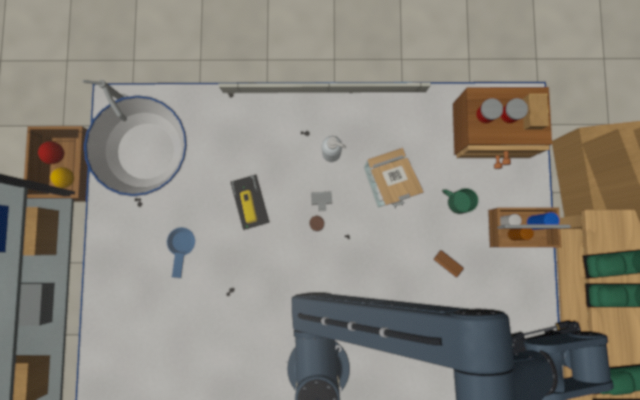

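```bash
python3 - <<'E'
from h import *
a=cv2.imread('pics/top0.png')[130:250,210:450]; b=cv2.imread('pics/side0.png')[120:280,230:400]
a=cv2.resize(a[:, :],None,fx=3.3,fy=3.3,interpolation=cv2.INTER_CUBIC); cv2.imwrite('pics/topc.png',a)
cv2.imwrite('pics/sidec.png',cv2.resize(b,None,fx=3.7,fy=3.7,interpolation=cv2.INTER_CUBIC))
E
```

```text
(no output)
```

View pics/topc.png

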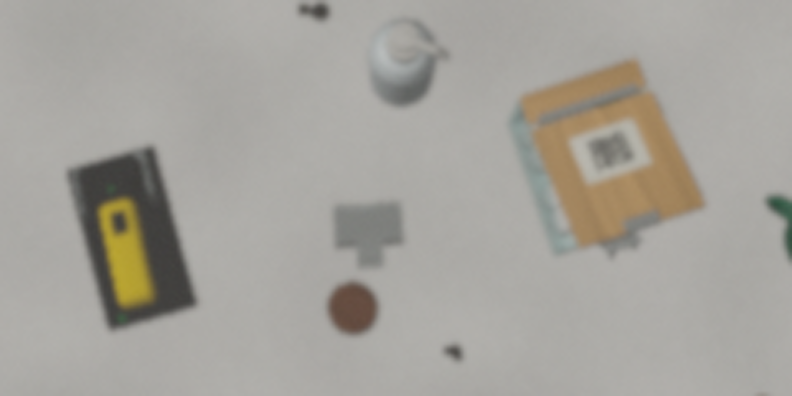

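View pics/sidec.png

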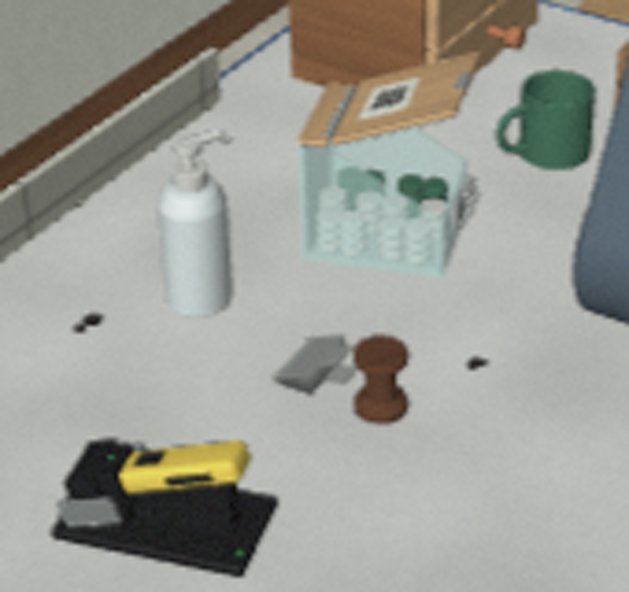

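```bash
python3 - <<'E'
from h import *
c=cal('top'); s=cal('side')
f=lambda x,y:(210+(x+.5)/3.3-.5,130+(y+.5)/3.3-.5)
g=lambda x,y:(230+(x+.5)/3.7-.5,120+(y+.5)/3.7-.5)
P=[onz(c,*f(*p),.01) for p in [(68,170),(152,148),(197,303),(112,327)]]
print('cradle',np.mean(P,0).round(3),[p.round(3) for p in P])
for n,p,q in [('label',(611,150),(388,97)),('gap hingeL',(542,122),(332,137)),('gap hingeR',(636,88),(357,88)),('glassFL',(558,253),(442,272)),('lidfrontR',(704,206),(476,55)),('bottletop',(403,45),(203,135)),('glassfronttop',(580,245),(466,165)),('backL',(525,95),(303,138)),('backR',(635,60),(333,82))]:
    X,e=tri(c,f(*p),s,g(*q)); print(n,X.round(3),round(e,4))
for n,q in [('bl',(308,255)),('fl',(442,272))]: print(n,onz(s,*g(*q),0).round(3))
print(np.array(bot.get_calibration('wrist')['R']).round(2), cal('wrist')[0][0,0])
K,R,t=cal('wrist');print((-R.T@t).round(3))
E
```

```text
cradle [0.551 0.232 0.01 ] [array([0.621, 0.3  , 0.01 ]), array([0.644, 0.213, 0.01 ]), array([0.482, 0.164, 0.01 ]), array([0.457, 0.251, 0.01 ])]
label [ 0.617 -0.241  0.169] 0.0019
gap hingeL [ 0.647 -0.18   0.145] 0.0011
gap hingeR [ 0.678 -0.271  0.147] 0.005
glassFL [ 0.535 -0.21   0.003] 0.0004
lidfrontR [ 0.561 -0.321  0.195] 0.0029
bottletop [ 0.708 -0.048  0.197] 0.0064
glassfronttop [ 0.524 -0.22   0.131] 0.0151
backL [ 0.672 -0.165  0.144] 0.003
backR [ 0.706 -0.27   0.147] 0.0032
bl [ 0.672 -0.168  0.   ]
fl [ 0.537 -0.214  0.   ]
[[ 0.23 -0.97 -0.  ]
 [-0.94 -0.22  0.25]
 [-0.24 -0.05 -0.97]] 335.4069748887047
[ 0.209 -0.592  0.384]
```

Call:
play_rows([
  [1, 0.02, 0.02, 0.04, 0, 0, 0],
  [1, 0.042, 0.037, 0.02, 0, 0, 0],
  [1, 0.042, 0.037, 0.02, 0, 0, 0],
  [1, 0.042, 0.037, 0.02, 0, 0, 0],
  [1, 0.042, 0.037, 0.02, 0, 0, 0.085],
  [1, 0.042, 0.037, 0.01, 0, 0, 0],
  [1, 0.042, 0.037, 0.01, 0, 0, 0],
  [1, 0.042, 0.037, 0, 0, 0, 0],
  [1, 0.042, 0.037, 0, 0, 0, 0],
  [1, 0.042, 0.037, 0, 0, 0, 0],
  [1, 0.042, 0.037, 0, 0, 0, 0],
  [1, 0, 0, 0, 0, 0, 0],
])

```text
time_s: 1.6
position: [0.5845, -0.2152, 0.3615]
tcp_rot: [[0.949, 0.315, -0.0], [0.315, -0.949, 0.002], [0.0, -0.002, -1.0]]
force: [-0.5, -0.3, -1.3]
opening: 0.004
```

```bash
python3 - <<'E'
from h import *
import pickle
c=cal('wrist'); im=bot.capture('wrist'); cv2.imwrite('pics/w1.png',im); pickle.dump(c,open('w1.pkl','wb'))
s=bot.read_state(); print(s['time_s'],s['position'],s['tcp_rot'].__repr__(),s['force'],s['opening'])
E
```

```text
1.65 [ 0.58298819 -0.21688822  0.36156859] array([[ 9.49761467e-01,  3.12969768e-01, -1.75499554e-03],
       [ 3.12971106e-01, -9.49762493e-01,  5.41230530e-04],
       [-1.49744015e-03, -1.06330280e-03, -9.99998314e-01]]) [-0.12467419 -0.3039306   0.22186015] 0.008218056493544847
```

View pics/w1.png

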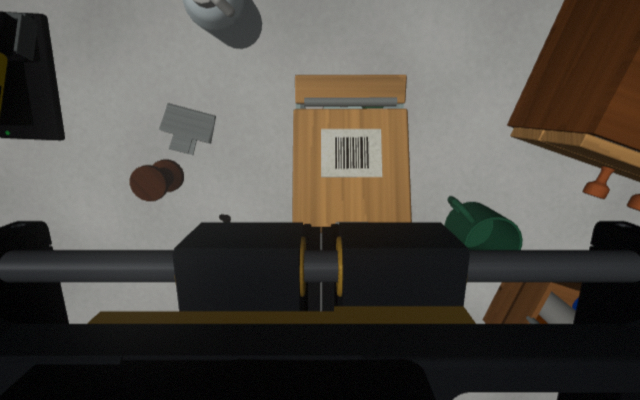

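```bash
python3 - <<'E'
from h import *
import pickle
c=pickle.load(open('w1.pkl','rb')); im=cv2.imread('pics/w1.png'); hsv=cv2.cvtColor(im,cv2.COLOR_BGR2HSV)
roi=np.zeros(im.shape[:2],np.uint8); roi[112:195,300:403]=1
m=((hsv[...,1]<50)&(hsv[...,2]>140)&(roi>0)).astype(np.uint8); m=cv2.morphologyEx(m,cv2.MORPH_CLOSE,np.ones((9,9)))
k=max(cv2.findContours(m,0,2)[0],key=cv2.contourArea); q=cv2.approxPolyDP(cv2.convexHull(k),4,True)[:,0].astype(float); print(q.tolist(),cv2.minAreaRect(k))
# wood quads
w=((hsv[...,0]>8)&(hsv[...,0]<25)&(hsv[...,1]>60)).astype(np.uint8)
for y0,y1 in [(66,106),(106,215)]:
    r=np.zeros_like(w); r[y0:y1,280:420]=w[y0:y1,280:420]
    k=max(cv2.findContours(r,0,2)[0],key=cv2.contourArea); print(cv2.approxPolyDP(cv2.convexHull(k),3,True)[:,0].tolist())
q=q[np.argsort(np.arctan2(q[:,1]-q[:,1].mean(),q[:,0]-q[:,0].mean()))] # TL,TR,BR,BL
# label frame: x up slope (image up), y left in image
obj=np.array([[26,32,0],[26,-32,0],[-26,-32,0],[-26,32,0]])/1e3
K,R,t=c
n,rv,tv,er=cv2.solvePnPGeneric(obj,q,K,None,flags=cv2.SOLVEPNP_IPPE)
for a,b,e in zip(rv,tv,er):
    L=R.T@cv2.Rodrigues(a)[0]; X=R.T@(b[:,0]-t)
    print('label',X.round(4),e); print(L.round(3)); h=X-L@[-.058,0,.009]; print('hinge',h.round(4),'lidfront',(h+L@[-.122,0,.009]).round(4),'elev',np.degrees(np.arcsin(-L[2,0])),'yaw',np.degrees(np.arctan2(-L[0,1],L[1,1])))
E
```

```text
[[380.0, 130.0], [381.0, 176.0], [321.0, 175.0], [321.0, 130.0]] ((351.0, 152.5), (47.0, 60.0), 90.0)
[[406, 76], [405, 98], [401, 103], [295, 101], [295, 75]]
[[406, 109], [410, 214], [292, 214], [295, 109]]
label [ 0.6167 -0.2379  0.1623] [0.24353395]
[[ 0.841 -0.307  0.445]
 [ 0.267  0.952  0.152]
 [-0.47  -0.008  0.882]]
hinge [ 0.6614 -0.2238  0.127 ] lidfront [ 0.5628 -0.255   0.1924] elev 28.061749034507514 yaw 17.896749828196274
label [ 0.6154 -0.2379  0.1627] [0.88645291]
[[ 0.906 -0.322 -0.276]
 [ 0.354  0.932  0.074]
 [ 0.233 -0.164  0.958]]
hinge [ 0.6704 -0.218   0.1676] lidfront [ 0.5574 -0.2605  0.1478] elev -13.48507553987922 yaw 19.032423149724377
```

```bash
python3 - <<'E'
from h import *
import pickle
from scipy.optimize import brentq
c=pickle.load(open('w1.pkl','rb'))
for v in (103,106,109): print(v,onz(c,350.5,v,.147).round(4))
for p in [(295,75),(406,75.5)]: print('plate back',onz(c,*p,.147).round(4))
a=onz(c,295,109,.147);b=onz(c,406,109,.147); print('w',np.linalg.norm(a-b),np.degrees(np.arctan2(b[0]-a[0],a[1]-b[1])))
a=onz(c,295,75,.147);b=onz(c,406,75.5,.147); print('w',np.linalg.norm(a-b),np.degrees(np.arctan2(b[0]-a[0],a[1]-b[1])))
yaw=np.radians(18.0)
for d in np.arange(30,56,4):
    e=np.radians(d-30); r=np.array([-.058*np.cos(e)+.009*np.sin(e)*-1*-1*-1,0,.058*np.sin(e)+.009*np.cos(e)])
    z=.139+r[2]; X=onz(c,351,152.7,z); h=X-np.array([r[0]*np.cos(yaw),r[0]*np.sin(yaw),r[2]]); print(d,X.round(4),'hinge',h.round(4),proj(c,[h[0],h[1],.148]).round(1))
# base of glass from top/side seen at z=0 earlier: fl (.537,-.214), bl (.672,-.168)
y=np.array([np.cos(yaw),np.sin(yaw)]);n=np.array([-y[1],y[0]])
print('center from glass', (np.array([.6045,-.191])-n*.06).round(4),'-> hinge',(np.array([.6045,-.191])-n*.06+y*.045).round(4))
E
```

```text
103 [ 0.6655 -0.2217  0.147 ]
106 [ 0.6626 -0.2227  0.147 ]
109 [ 0.6596 -0.2238  0.147 ]
plate back [ 0.6741 -0.1561  0.147 ]
plate back [ 0.7106 -0.2681  0.147 ]
w 0.12064039627608472 18.299723340573745
w 0.11779761330565354 18.04853476851916
30 [ 0.6151 -0.2401  0.148 ] hinge [ 0.6703 -0.2222  0.139 ] [352.5  98.8]
34 [ 0.6155 -0.2396  0.152 ] hinge [ 0.6711 -0.2215  0.139 ] [352.2  97.8]
38 [ 0.6158 -0.2391  0.156 ] hinge [ 0.6717 -0.221   0.139 ] [351.9  97.2]
42 [ 0.6162 -0.2386  0.1599] hinge [ 0.6719 -0.2205  0.139 ] [351.6  96.8]
46 [ 0.6165 -0.2381  0.1636] hinge [ 0.6719 -0.2202  0.139 ] [351.2  96.7]
50 [ 0.6169 -0.2377  0.1673] hinge [ 0.6716 -0.2199  0.139 ] [350.9  96.9]
54 [ 0.6172 -0.2373  0.1708] hinge [ 0.6711 -0.2197  0.139 ] [350.6  97.3]
center from glass [ 0.623  -0.2481] -> hinge [ 0.6658 -0.2342]
```

Call:
play_rows([
  [1, -0.006, -0.0125, -0.045, 0.0539, -0.166, 0],
  [1, -0.0065, -0.0125, -0.045, 0.0539, -0.166, 0],
  [1, -0.0065, -0.0125, -0.045, 0.0539, -0.166, 0],
  [1, 0, 0, 0, 0, 0, 0],
  [1, 0, 0, 0, 0, 0, 0],
])

```text
time_s: 2.28
position: [0.5666, -0.2531, 0.2378]
tcp_rot: [[0.837, 0.316, 0.446], [0.277, -0.949, 0.152], [0.471, -0.004, -0.882]]
force: [0.2, -0.8, 0.6]
opening: 0.009
```

Call:
play_rows([
  [1, -0.0025, -0.0013, -0.02, 0.01, -0.032, 0],
  [1, 0, 0, -0.015, 0, 0, 0],
  [1, 0, 0, -0.01, 0, 0, 0],
  [1, 0, 0, -0.01, 0, 0, 0],
  [1, 0, 0, -0.01, 0, 0, 0],
  [1, 0, 0, -0.01, 0, 0, 0],
  [1, 0, 0, -0.01, 0, 0, 0],
  [1, 0, 0, -0.01, 0, 0, 0],
  [1, 0, 0, -0.01, 0, 0, 0],
])

```text
time_s: 3.4
position: [0.5636, -0.2527, 0.1307]
tcp_rot: [[0.822, 0.318, 0.473], [0.273, -0.948, 0.164], [0.501, -0.005, -0.866]]
force: [0.2, 0.4, 0.0]
opening: 0.005
```

Call:
play_rows([
  [1, 0, 0, -0.006, 0, 0, 0],
  [1, 0, 0, -0.006, 0, 0, 0],
  [1, 0, 0, -0.006, 0, 0, 0],
  [1, 0, 0, -0.006, 0, 0, 0],
  [1, 0, 0, -0.003, 0, 0, 0],
])

```text
time_s: 4.03
position: [0.5635, -0.2526, 0.104]
tcp_rot: [[0.822, 0.318, 0.473], [0.273, -0.948, 0.164], [0.5, -0.006, -0.866]]
force: [0.3, 0.2, 0.9]
opening: 0.002
```

```bash
python3 - <<'E'
from h import *
s=bot.read_state(); print(s['time_s'],s['position'],s['force'])
a=bot.capture('side')[120:240,250:420]; b=bot.capture('top')[130:250,330:450]
a=cv2.resize(a,None,fx=3,fy=3,interpolation=cv2.INTER_CUBIC);b=cv2.resize(b,(360,360),interpolation=cv2.INTER_CUBIC);w=cv2.resize(bot.capture('wrist'),(0,0),fx=.33,fy=.33)
cv2.imwrite('pics/p1.png',np.hstack([a,b[:,:280]]))
E
```

```text
4.025 [ 0.56347179 -0.25263834  0.10396935] [0.34610316 0.23432139 0.88022451]
```

View pics/p1.png

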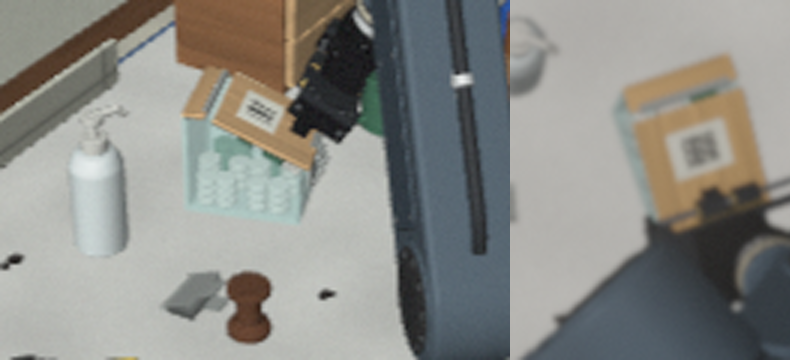

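Call:
play_rows([
  [1, 0, 0, -0.0015, 0, 0, 0],
  [1, 0, 0, -0.0015, 0, 0, 0],
  [1, 0, 0, -0.0015, 0, 0, 0],
  [1, 0, 0, -0.001, 0, 0, 0],
])

```text
time_s: 4.68
position: [0.564, -0.2527, 0.1005]
tcp_rot: [[0.82, 0.318, 0.475], [0.273, -0.948, 0.164], [0.502, -0.005, -0.865]]
force: [-5.1, 1.3, 13.5]
opening: 0.01
```

Call:
play_rows([
  [1, 0, 0, -0.0015, 0, 0, 0],
  [1, 0, 0, -0.0015, 0, 0, 0],
])

```text
time_s: 4.92
position: [0.5647, -0.2525, 0.0983]
tcp_rot: [[0.82, 0.318, 0.477], [0.272, -0.948, 0.164], [0.504, -0.005, -0.864]]
force: [-0.8, 1.5, 11.6]
opening: 0.001
```

Call:
play_rows([
  [1, 0, 0, -0.0015, 0, 0, 0],
  [1, 0, 0, -0.0015, 0, 0, 0],
])

```text
time_s: 5.18
position: [0.5649, -0.2527, 0.0948]
tcp_rot: [[0.82, 0.318, 0.476], [0.273, -0.948, 0.164], [0.503, -0.004, -0.864]]
force: [0.7, 1.3, 6.0]
opening: 0.004
```

Call:
play_rows([
  [1, 0, 0, -0.0015, 0, 0, 0],
  [1, 0, 0, -0.0015, 0, 0, 0],
])

```text
time_s: 5.42
position: [0.5634, -0.2527, 0.0897]
tcp_rot: [[0.822, 0.318, 0.473], [0.273, -0.948, 0.163], [0.5, -0.005, -0.866]]
force: [-0.1, 0.4, 0.2]
opening: 0.003
```

Call:
play_rows([
  [1, 0, 0, -0.0015, 0, 0, 0],
  [1, 0, 0, 0, 0, 0, 0],
])

```text
time_s: 5.68
position: [0.5634, -0.2527, 0.0891]
tcp_rot: [[0.821, 0.318, 0.474], [0.273, -0.948, 0.164], [0.501, -0.006, -0.865]]
force: [-3.5, -0.1, 8.5]
opening: 0.005
```

Call:
play_rows([
  [1, -0.01, -0.003, 0.02, 0, 0, 0],
  [1, -0.02, -0.006, 0.045, 0, 0, 0],
  [0, 0, 0, 0.05, -0.0539, 0.166, 0],
  [0, 0.005, 0.005, 0.05, -0.0539, 0.166, 0],
  [0, 0.005, 0.005, 0.05, -0.0539, 0.166, 0],
  [0, 0, 0, 0.03, 0, 0, 0],
  [0, 0, 0, 0, 0, 0, 0],
  [0, 0, 0, 0, 0, 0, 0],
])

```text
time_s: 6.68
position: [0.5445, -0.2469, 0.3032]
tcp_rot: [[0.941, 0.329, 0.085], [0.324, -0.944, 0.065], [0.101, -0.034, -0.994]]
force: [-0.4, -0.0, 0.6]
opening: 0.604
```

```bash
python3 - <<'E'
from h import *
import pickle
c=cal('wrist'); im=bot.capture('wrist'); cv2.imwrite('pics/w2.png',im); pickle.dump(c,open('w2.pkl','wb'))
s=bot.read_state(); print(s['time_s'],s['position'],s['tcp_rot'].round(3).tolist(),s['force'],s['opening'])
E
```

```text
6.725 [ 0.54424398 -0.24692059  0.30274822] [[0.941, 0.328, 0.084], [0.324, -0.944, 0.066], [0.101, -0.035, -0.994]] [-0.97027123 -0.05530078 -0.16673073] 0.6509899231647349
```

View pics/w2.png

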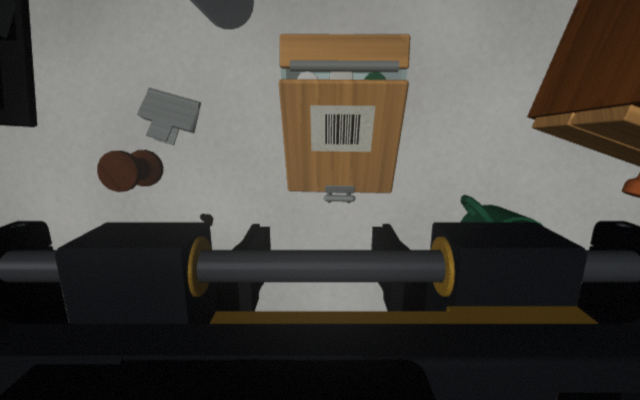

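```bash
cat >> h.py <<'E'
def shutpts(h,yaw,th=0):
    e=th-np.pi/6; cy,sy=np.cos(yaw),np.sin(yaw)
    x=np.array([np.cos(e)*cy,np.cos(e)*sy,-np.sin(e)]);y=np.array([-sy,cy,0]);z=np.cross(x,y);L=np.c_[x,y,z]
    return L,lambda a,b:np.array(h)+L@[-a,b,.009]
E
python3 - <<'E'
from h import *
import pickle
from scipy.optimize import least_squares
c=pickle.load(open('w2.pkl','rb')); im=cv2.imread('pics/w2.png'); hsv=cv2.cvtColor(im,cv2.COLOR_BGR2HSV)
roi=np.zeros(im.shape[:2],bool); roi[90:165,300:388]=1
m=((hsv[...,1]<60)&(hsv[...,2]>120)&roi).astype(np.uint8); m=cv2.morphologyEx(m,cv2.MORPH_CLOSE,np.ones((9,9)))
k=max(cv2.findContours(m,0,2)[0],key=cv2.contourArea); q=cv2.approxPolyDP(cv2.convexHull(k),4,True)[:,0].astype(float)
q=q[np.argsort(np.arctan2(q[:,1]-q[:,1].mean(),q[:,0]-q[:,0].mean()))]; print(q.tolist())
w=((hsv[...,0]>5)&(hsv[...,0]<28)&(hsv[...,1]>60)).astype(np.uint8); r=np.zeros_like(w); r[78:205,270:420]=w[78:205,270:420]
k=max(cv2.findContours(r,0,2)[0],key=cv2.contourArea); print(cv2.approxPolyDP(cv2.convexHull(k),3,True)[:,0].tolist())
ab=[(32,32),(32,-32),(84,-32),(84,32),(142,62),(142,-62)]
pts=np.vstack([q,[[289,192],[393,192]]])
def f(p,th=None):
    L,g=shutpts([p[0],p[1],.139],p[2],p[3] if th is None else th)
    return np.ravel([proj(c,g(a/1e3,b/1e3)) for a,b in ab]-pts)
s=least_squares(f,[.664,-.222,.314,0]); print('free',s.x.round(4),s.fun.round(1))
for th in(0,.06):
    s=least_squares(lambda p:f(p,th),[.664,-.222,.314]); print(th,s.x.round(4),abs(s.fun).max().round(2),s.cost.round(2))
    L,g=shutpts([*s.x[:2],.139],s.x[2],th); print('label',g(.058,0).round(4))
E
```

```text
[[310.0, 106.0], [374.0, 106.0], [370.0, 150.0], [312.0, 150.0]]
[[408, 82], [389, 192], [288, 189], [281, 79]]
free [ 0.6642 -0.2208  0.3405 -0.0258] [-0.4  0.1  0.6 -0.6  0.7  0.4 -0.3  0.7 -0.2 -0.2 -0.6 -0.4]
0 [ 0.6651 -0.2205  0.3403] 1.42 3.19
label [ 0.6135 -0.2388  0.1178]
0.06 [ 0.6669 -0.2197  0.3398] 3.26 21.67
label [ 0.6142 -0.2384  0.1211]
```

Call:
play_rows([
  [0, 0, 0.055, 0.01, 0, 0, 0],
  [0, 0, 0.056, 0.01, 0, 0, 0],
  [0, 0, 0.056, 0.01, 0, 0, 0],
  [0, -0.005, 0.056, 0, 0, 0, 0],
  [0, -0.005, 0.056, 0, 0, 0, 0],
  [0, -0.005, 0.056, 0, 0, 0, 0],
  [0, -0.005, 0.056, 0, 0, 0, -0.02],
  [0, -0.005, 0.056, 0, 0, 0, -0.02],
  [0, 0, 0, 0, 0, 0, 0],
  [0, 0, 0, 0, 0, 0, 0],
])

```text
time_s: 7.98
position: [0.52, 0.1989, 0.3335]
tcp_rot: [[0.953, 0.291, 0.087], [0.287, -0.956, 0.058], [0.1, -0.03, -0.995]]
force: [-0.4, 0.9, -0.5]
opening: 1.003
```

```bash
python3 - <<'E'
from h import *
import pickle
c=cal('wrist'); im=bot.capture('wrist'); cv2.imwrite('pics/w3.png',im); pickle.dump(c,open('w3.pkl','wb'))
s=bot.read_state(); print(s['time_s'],s['position'],s['tcp_rot'].round(3).tolist(),s['force'],s['opening'])
E
```

```text
8.025 [0.52043733 0.19826474 0.33383256] [[0.953, 0.29, 0.088], [0.286, -0.957, 0.058], [0.101, -0.03, -0.994]] [-0.02260711 -0.0706255   0.39788189] 1.000990517275431
```

View pics/w3.png

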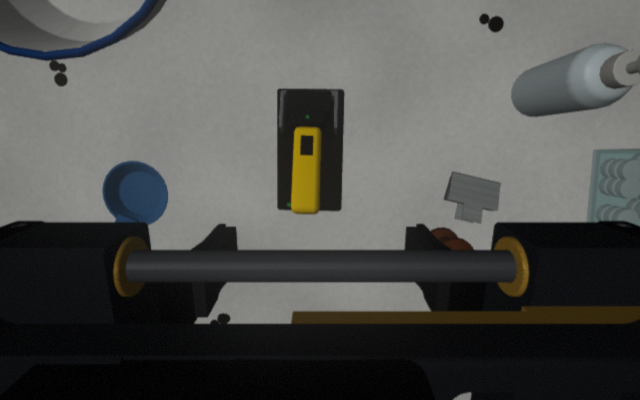

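```bash
python3 - <<'E'
from h import *
import pickle
c=pickle.load(open('w3.pkl','rb')); im=cv2.imread('pics/w3.png'); hsv=cv2.cvtColor(im,cv2.COLOR_BGR2HSV)
roi=np.zeros(im.shape[:2],bool); roi[75:220,262:356]=1
y=((hsv[...,0]>18)&(hsv[...,0]<35)&(hsv[...,1]>120)&(hsv[...,2]>60)&roi).astype(np.uint8)
k=max(cv2.findContours(y,0,2)[0],key=cv2.contourArea); print('yel',cv2.minAreaRect(k),cv2.approxPolyDP(cv2.convexHull(k),3,True)[:,0].tolist())
for v in (132,150,170,190,205):
    u=np.flatnonzero(y[v]); print(v,u.min(),u.max())
d=((hsv[...,2]<75)&roi).astype(np.uint8)|y; d=cv2.morphologyEx(d,cv2.MORPH_CLOSE,np.ones((5,5)))
k=max(cv2.findContours(d,0,2)[0],key=cv2.contourArea); print('cradle',cv2.minAreaRect(k)); q=cv2.approxPolyDP(cv2.convexHull(k),4,True)[:,0];print(q.tolist())
for z in (.0,.008,.015):
    P=np.array([onz(c,*p,z) for p in [(277.5,89),(344.5,89),(342.5,210),(277.5,211)]]); e=P-np.roll(P,-1,0); print(z,P.mean(0).round(4),np.linalg.norm(e,axis=1).round(4),np.degrees(np.arctan2(*(P[:2].mean(0)-P[2:].mean(0))[1::-1])).round(2), [np.degrees(np.arctan2(*(P[a]-P[b])[1::-1])).round(2) for a,b in((0,3),(1,2))])
cv2.imwrite('pics/w3c.png',cv2.resize(cv2.convertScaleAbs(im[75:225,255:365],alpha=1.8,beta=20),None,fx=4,fy=4,interpolation=cv2.INTER_CUBIC))
E
```

```text
yel ((305.9971923828125, 169.56509399414062), (28.798879623413086, 87.13507080078125), 2.4895529747009277) [[299, 126], [320, 130], [319, 202], [313, 213], [295, 212], [290, 206], [293, 138]]
132 294 320
150 293 320
170 292 319
190 291 319
205 291 318
cradle ((310.0, 151.0), (124.0, 66.0), 90.0)
[[342, 90], [340, 209], [302, 213], [278, 208], [277, 91]]
0.0 [0.5521 0.2355 0.    ] [0.0969 0.1775 0.0993 0.1801] 16.13 [np.float64(15.76), np.float64(16.51)]
0.008 [0.5524 0.235  0.008 ] [0.0953 0.1746 0.0977 0.1772] 16.13 [np.float64(15.76), np.float64(16.51)]
0.015 [0.5527 0.2347 0.015 ] [0.094  0.1722 0.0963 0.1747] 16.13 [np.float64(15.76), np.float64(16.51)]
```

View pics/w3c.png

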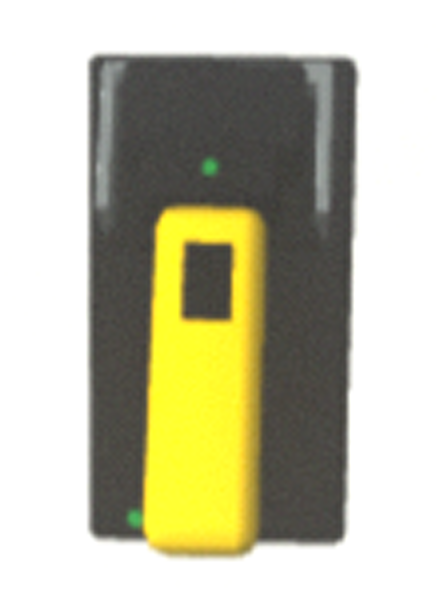

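```bash
cat >> h.py <<'E'
from scipy.spatial.transform import Rotation as Ro
def tool(yaw,tilt): # tilt>0: tool z leans forward (+x)
    f=np.array([np.cos(yaw),np.sin(yaw),0]);u=np.array([0,0,1.])
    z=np.sin(tilt)*f-np.cos(tilt)*u; x=np.cos(tilt)*f+np.sin(tilt)*u
    return np.c_[x,np.cross(z,x),z]
def scan_R(yaw,dn): # scanner axis dn below horizontal
    f=np.array([np.cos(yaw),np.sin(yaw),0]);u=np.array([0,0,1.])
    x=np.cos(dn)*f-np.sin(dn)*u; z=np.sin(dn)*f+np.cos(dn)*u
    return np.c_[x,np.cross(z,x),z]
def go(P,Rt,msg=''):
    s=bot.read_state(); d=np.array(P)-s['position']; rv=Ro.from_matrix(Rt@np.array(s['tcp_rot']).T).as_rotvec()
    print(msg,'t',s['time_s'],'F',np.round(s['force'],1),'op',round(s['opening'],3),'shift',d.round(4),np.linalg.norm(d).round(3),'rot',rv.round(4),np.linalg.norm(rv).round(3))
E
python3 - <<'E'
from h import *
import pickle
c=pickle.load(open('w3.pkl','rb')); yaw=np.radians(16.1); O=np.array([.5525,.235,.05]); S=scan_R(yaw,np.radians(20))
for X in [(-80,0,24),(-80,18,24),(-80,-18,24),(34,0,24),(34,18,24),(34,-18,24),(-30,18,24),(-30,-18,24)]: print(X,proj(c,O+S@(np.array(X)/1e3)).round(1))
T=tool(yaw,np.radians(20)); g=O+S@[-.03,0,.012]; tcp=g+T[:,2]*.019
print('grasp',g.round(4),'tcp',tcp.round(4)); go(tcp-T[:,2]*.08,T,'pre'); print('appr',(T[:,2]*.08).round(4),T.round(3).tolist())
E
```

```text
(-80, 0, 24) [305.4 208.3]
(-80, 18, 24) [290.7 208. ]
(-80, -18, 24) [320.1 208.6]
(34, 0, 24) [308.2 120.8]
(34, 18, 24) [294.3 120.6]
(34, -18, 24) [322.2 120.9]
(-30, 18, 24) [292.3 168.5]
(-30, -18, 24) [321.1 169. ]
grasp [0.5294 0.2283 0.0715] tcp [0.5356 0.2301 0.0537]
pre t 8.025 F [-0.  -0.1  0.4] op 1.001 shift [-0.0111  0.0243 -0.205 ] 0.207 rot [ 0.0414 -0.2465 -0.017 ] 0.251
appr [ 0.0263  0.0076 -0.0752] [[0.903, 0.277, 0.329], [0.261, -0.961, 0.095], [0.342, -0.0, -0.94]]
```

```bash
python3 - <<'E'
from h import *
yaw=np.radians(16.1); O=np.array([.5525,.235,.05]); S=scan_R(yaw,np.radians(20))
for n,roi in [('top',(165,240,220,290)),('side',(225,285,235,315))]:
    im=cv2.imread(f'pics/{n}0.png'); c=cal(n); hsv=cv2.cvtColor(im,cv2.COLOR_BGR2HSV); m=np.zeros(im.shape[:2],np.uint8); a,b,e,f=roi
    m[a:b,e:f]=((hsv[...,0]>18)&(hsv[...,0]<35)&(hsv[...,1]>110)&(hsv[...,2]>80))[a:b,e:f]
    k=max(cv2.findContours(m,0,2)[0],key=cv2.contourArea); q=cv2.approxPolyDP(cv2.convexHull(k),1.5,True)[:,0]; print(n,q.tolist())
    for z in (24,0):print(z,[proj(c,O+S@(np.array(X)/1e3)).round(1).tolist() for X in [(-80,18,z),(-80,-18,z),(34,-18,z),(34,18,z)]])
    for z in(0,8):print('cradle',[proj(c,O+scan_R(yaw,0)@(np.array(X)/1e3)-[0,0,.05-z/1e3]).round(1).tolist() for X in [(-88,48,0),(-88,-48,0),(88,-48,0),(88,48,0)]])
E
```

```text
top [[249, 190], [256, 219], [255, 221], [246, 222], [240, 192]]
24 [[244.5, 219.4], [255.3, 216.4], [248.5, 186.3], [238.1, 189.3]]
0 [[246.3, 222.3], [256.9, 219.3], [250.2, 189.5], [239.9, 192.5]]
cradle [[242.4, 229.7], [269.4, 221.9], [256.0, 173.2], [229.3, 180.8]]
cradle [[242.0, 229.6], [269.2, 221.7], [255.7, 172.8], [228.8, 180.5]]
side [[296, 242], [293, 250], [266, 253], [262, 250], [266, 242], [293, 239]]
24 [[290.0, 244.3], [294.0, 236.8], [262.9, 240.4], [258.5, 247.6]]
0 [[292.9, 250.3], [296.8, 242.9], [265.9, 246.2], [261.6, 253.5]]
cradle [[294.9, 276.1], [304.7, 255.8], [254.6, 246.1], [242.7, 265.4]]
cradle [[294.8, 274.3], [304.6, 254.0], [254.3, 244.3], [242.4, 263.5]]
```

Call:
play_rows([
  [0, -0.0044, 0.0059, -0.051, 0.0207, -0.1233, -0.0085],
  [0, -0.0044, 0.0059, -0.051, 0.0207, -0.1233, -0.0085],
  [0, -0.0044, 0.0059, -0.051, 0, 0, 0],
  [0, -0.0044, 0.0058, -0.052, 0, 0, 0],
  [0, 0, 0, 0, 0, 0, 0],
  [0, 0, 0, 0, 0, 0, 0],
])

```text
time_s: 8.78
position: [0.507, 0.2213, 0.141]
tcp_rot: [[0.909, 0.279, 0.309], [0.263, -0.96, 0.092], [0.322, -0.003, -0.947]]
force: [0.9, -0.0, 0.4]
opening: 1.0
```

```bash
python3 - <<'E'
from h import *
yaw=np.radians(16.1); O=np.array([.546,.2342,.05]); S=scan_R(yaw,np.radians(20))
T=tool(yaw,np.radians(20)); g=O+S@[-.03,0,.012]; tcp=g+T[:,2]*.019
go(tcp,T,'grasp')
E
```

```text
grasp t 8.775 F [ 0.9 -0.   0.4] op 1.0 shift [ 0.0221  0.008  -0.0873] 0.09 rot [ 0.0032 -0.0206 -0.0015] 0.021
```

Call:
play_rows([
  [0, 0.006, 0.002, -0.022, 0.003, -0.0206, 0],
  [0, 0.006, 0.002, -0.022, 0, 0, 0],
  [0, 0.006, 0.002, -0.022, 0, 0, 0],
  [0, 0.004, 0.002, -0.021, 0, 0, 0],
  [0, 0, 0, 0, 0, 0, 0],
])

```text
time_s: 9.4
position: [0.5293, 0.2301, 0.0542]
tcp_rot: [[0.902, 0.28, 0.329], [0.263, -0.96, 0.096], [0.343, -0.0, -0.939]]
force: [-0.3, -0.3, -0.2]
opening: 1.001
```

```bash
python3 - <<'E'
from h import *
yaw=np.radians(16.1); O=np.array([.546,.2342,.05]); S=scan_R(yaw,np.radians(20))
T=tool(yaw,np.radians(20)); g=O+S@[-.03,0,.012]; tcp=g+T[:,2]*.019
go(tcp,T,'grasp')
a=bot.capture('wrist'); b=bot.capture('side')[200:300,220:340]
cv2.imwrite('pics/g1.png',np.hstack([a[60:360,120:520],cv2.resize(b,(360,300),interpolation=cv2.INTER_CUBIC)]))
E
```

```text
grasp t 9.4 F [-0.3 -0.3 -0.2] op 1.001 shift [-0.0002 -0.0007 -0.0005] 0.001 rot [-0.0002  0.0006 -0.0025] 0.003
```

View pics/g1.png

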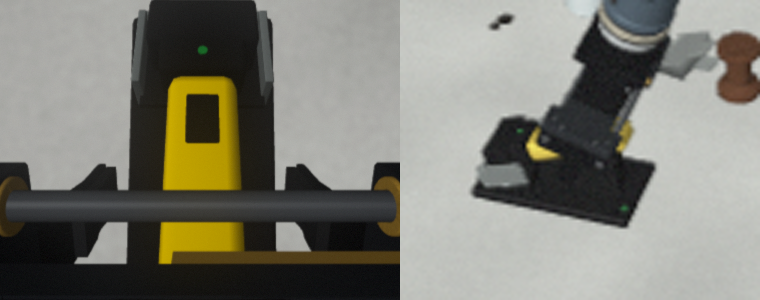

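```bash
python3 - <<'E'
from h import *
c=cal('wrist'); yaw=np.radians(16.1); O=np.array([.546,.2342,.05]); S=scan_R(yaw,np.radians(20))
for X in [(34,18,24),(34,-18,24),(0,18,24),(0,-18,24),(80,0,15),(80,30,30),(80,-30,30),(32,30,30),(32,-30,30)]: print(X,(proj(c,O+S@(np.array(X)/1e3))-[120,60]).round(1))
# ray of yellow front edge centre onto top plane
o,d=ray(c,120+203,60+76); n=S[:,2]; p0=O+n*.024; X=o+d*(n@(p0-o))/(n@d); print('in scanner frame',(S.T@(X-O)*1e3).round(1))
E
```

```text
(34, 18, 24) [168.5  73.6]
(34, -18, 24) [238.2  73.7]
(0, 18, 24) [165.4 132.7]
(0, -18, 24) [241.5 132.9]
(80, 0, 15) [203.   19.6]
(80, 30, 30) [149.7  -0.4]
(80, -30, 30) [ 2.568e+02 -2.000e-01]
(32, 30, 30) [143.2  69.7]
(32, -30, 30) [263.7  69.9]
in scanner frame [32.5  0.2 24. ]
```

Call:
play_rows([
  [1, 0, 0, 0, 0, 0, 0],
  [1, 0, 0, 0, 0, 0, 0],
  [1, 0, 0, 0, 0, 0, 0],
  [1, 0, 0, 0, 0, 0, 0],
  [1, 0, 0, 0, 0, 0, 0],
  [1, 0, 0, 0, 0, 0, 0],
])

```text
time_s: 10.25
position: [0.5271, 0.2302, 0.0525]
tcp_rot: [[0.903, 0.281, 0.326], [0.264, -0.96, 0.095], [0.339, -0.0, -0.941]]
force: [1.2, 0.4, -0.7]
opening: 0.41
```

```bash
cat > aim.py <<'E'
from h import *
import sys
def aim(off,yaw=np.radians(19.0),P=np.array([.6135,-.2388,.1178]),down=0):
    S=scan_R(yaw,np.radians(60)); T=tool(yaw,np.radians(-20))
    g=P-S[:,0]*off+S@[-.11,0,-.003]; return g+T[:,2]*.019,T,S
if __name__=='__main__':
    t,T,S=aim(float(sys.argv[1])); print(t.round(4)); go(t,T,'aim'); print('scan dir',S[:,0].round(3)); print(bot.read_state()['position'],bot.read_state()['tcp_rot'].round(4).tolist())
E
python3 aim.py 0.06
```

```text
[ 0.5245 -0.2694  0.2457]
aim t 10.25 F [ 1.2  0.4 -0.7] op 0.41 shift [-0.0026 -0.4996  0.1931] 0.536 rot [-0.211   0.6625  0.0455] 0.697
scan dir [ 0.473  0.163 -0.866]
[0.52714495 0.2302021  0.05254758] [[0.9029, 0.2805, 0.3256], [0.2638, -0.9599, 0.0954], [0.3393, -0.0002, -0.9407]]
```

Call:
play_rows([
  [1, 0, 0, 0.01, 0, 0, 0],
  [1, 0, 0, 0.03, 0, 0, 0],
  [1, 0, 0, 0.05, 0, 0, 0],
  [1, 0, 0, 0.05, 0, 0, 0],
  [1, 0, 0, 0.05, 0, 0, 0],
  [1, 0, -0.04, 0, -0.021, 0.066, 0.0045],
  [1, 0, -0.05, 0, -0.021, 0.066, 0.0045],
  [1, 0, -0.05, 0, -0.021, 0.066, 0.0045],
  [1, 0, -0.05, 0, -0.021, 0.066, 0.0045],
  [1, 0, -0.05, 0, -0.021, 0.066, 0.0045],
  [1, 0, -0.05, 0, -0.021, 0.066, 0.0045],
  [1, 0, -0.05, 0, -0.021, 0.066, 0.0045],
])

```text
time_s: 11.75
position: [0.5266, -0.1115, 0.2432]
tcp_rot: [[0.941, 0.311, -0.132], [0.308, -0.95, -0.047], [-0.14, 0.004, -0.99]]
force: [0.8, 1.0, -2.0]
opening: 0.411
```

```bash
python3 aim.py 0.06
```

```text
[ 0.5245 -0.2694  0.2457]
aim t 11.75 F [ 0.8  1.  -2. ] op 0.411 shift [-0.0021 -0.158   0.0025] 0.158 rot [-0.0628  0.1987  0.0146] 0.209
scan dir [ 0.473  0.163 -0.866]
[ 0.52659464 -0.11148049  0.24315093] [[0.9411, 0.3113, -0.1321], [0.3078, -0.9503, -0.0472], [-0.1402, 0.0038, -0.9901]]
```

Call:
play_rows([
  [1, 0, -0.05, 0.003, -0.021, 0.066, 0.005],
  [1, -0.001, -0.05, 0, -0.021, 0.066, 0.005],
  [1, -0.001, -0.05, 0, -0.021, 0.066, 0.005],
  [1, 0, 0, 0, 0, 0, 0],
  [1, 0, 0, 0, 0, 0, 0],
  [1, 0, 0, 0, 0, 0, 0],
])

```text
time_s: 12.5
position: [0.5248, -0.2585, 0.246]
tcp_rot: [[0.889, 0.327, -0.321], [0.308, -0.945, -0.111], [-0.339, -0.001, -0.941]]
force: [0.5, -0.4, -0.6]
opening: 0.415
```

```bash
python3 aim.py 0.03; python3 - <<'E'
from h import *
a=bot.capture('wrist'); b=bot.capture('side')[100:220,250:420]; t=bot.capture('top')[120:240,320:440]
z=lambda i,w:cv2.resize(i,(w,300),interpolation=cv2.INTER_CUBIC)
cv2.imwrite('pics/a1.png',np.vstack([np.hstack([z(b,425),z(t,300)]),np.hstack([a[0:290,150:490],np.zeros((290,385,3),np.uint8)])]))
E
```

```text
[ 0.5387 -0.2646  0.2197]
aim t 12.5 F [ 0.5 -0.4 -0.6] op 0.415 shift [ 0.0139 -0.0061 -0.0263] 0.03 rot [-0.0016  0.0026 -0.002 ] 0.004
scan dir [ 0.473  0.163 -0.866]
[ 0.52483464 -0.25845034  0.24596265] [[0.8887, 0.3275, -0.3207], [0.3083, -0.9449, -0.1105], [-0.3393, -0.0007, -0.9407]]
```

View pics/a1.png

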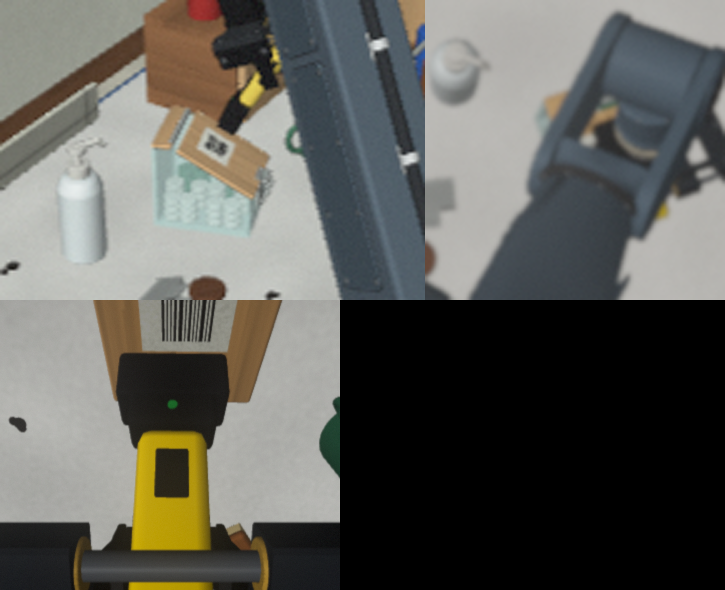

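```bash
python3 - <<'E'
from h import *
c=cal('wrist'); s=bot.read_state(); im=bot.capture('wrist'); print(s['time_s'],s['position'])
g=cv2.cvtColor(im,cv2.COLOR_BGR2GRAY)
for v in (10,25,38,48): print(v,[int(x) for x in np.flatnonzero(g[v,300:390]>150)[[0,-1]]+300], [int(x) for x in np.flatnonzero(g[v,300:390]<70)[[0,-1]]+300] if (g[v,300:390]<70).any() else '')
print('col at 315,380', g[35:62,297].tolist(), g[35:62,378].tolist())
L,f=shutpts([.6651,-.2205,.139],np.radians(19.0))
for a,b in [(84,32),(84,-32),(75,32),(75,-32),(75,18),(75,-18),(142,62),(142,-62)]: print(a,b,proj(c,f(a/1e3,b/1e3)).round(1))
T=np.array(s['tcp_rot']); g0=s['position']-T[:,2]*.019
a=np.radians(50); x=np.cos(a)*T[:,2]+np.sin(a)*T[:,0]; y=-T[:,1]; S=np.c_[x,y,np.cross(x,y)]
O=g0-S@[-.03,0,.012]
for X in [(80,30,30),(80,-30,30),(32,30,30),(32,-30,30),(34,18,24),(34,-18,24)]: print(X,proj(c,O+S@(np.array(X)/1e3)).round(1))
m=O+S@[.08,0,.015]; print('mouth in label frame mm',(L.T@(m-f(.058,0))*1e3).round(1)); print((L.T@S).round(3))
E
```

```text
12.65 [ 0.52516006 -0.25876638  0.24611464]Traceback (most recent call last):
  File "<stdin>", line 4, in <module>
IndexError: index 0 is out of bounds for axis 0 with size 0
```

```bash
python3 - <<'E'
from h import *
c=cal('wrist'); s=bot.read_state(); im=bot.capture('wrist')
g=cv2.cvtColor(im,cv2.COLOR_BGR2GRAY); sat=cv2.cvtColor(im,cv2.COLOR_BGR2HSV)[...,1]
for v in (10,25,38,46): 
    w=np.flatnonzero(sat[v,270:400]<50)+270; k=np.flatnonzero(g[v,270:400]<60)+270; print(v,w[[0,-1]] if len(w) else '',k[[0,-1]] if len(k) else '')
print(sat[44:60,297].tolist(),sat[44:60,378].tolist())
for v in (62,80,100):
    k=np.flatnonzero(g[v,255:400]<50)+255; print('head',v,k[[0,-1]])
L,f=shutpts([.6651,-.2205,.139],np.radians(19.0))
for a,b in [(84,32),(84,-32),(75,32),(75,-32),(75,18),(75,-18),(142,62),(142,-62)]: print(a,b,proj(c,f(a/1e3,b/1e3)).round(1))
T=np.array(s['tcp_rot']); g0=s['position']-T[:,2]*.019
a=np.radians(50); x=np.cos(a)*T[:,2]+np.sin(a)*T[:,0]; y=-T[:,1]; S=np.c_[x,y,np.cross(x,y)]
O=g0-S@[-.03,0,.012]
for X in [(80,30,30),(80,-30,30),(32,30,30),(32,-30,30),(34,18,24),(34,-18,24)]: print(X,proj(c,O+S@(np.array(X)/1e3)).round(1))
m=O+S@[.08,0,.015]; print('mouth in label frame mm',(L.T@(m-f(.058,0))*1e3).round(1)); print((L.T@S).round(3))
E
```

```text
10 [288 383] [311 362]
25 [290 380] [311 360]
38 [291 378] [312 358]
46 [291 376] 
[16, 18, 20, 20, 18, 22, 33, 75, 126, 120, 60, 18, 19, 33, 29, 38] [106, 114, 120, 129, 132, 129, 135, 132, 139, 135, 139, 133, 134, 139, 137, 136]
head 62 [270 376]
head 80 [268 377]
head 100 [268 377]
84 32 [291.1  50.5]
84 -32 [375.9  50.6]
75 32 [290.1  40.4]
75 -32 [377.7  40.5]
75 18 [309.3  40.4]
75 -18 [358.6  40.5]
142 62 [263.1 102.9]
142 -62 [399.3 103.1]
(80, 30, 30) [267.5  59. ]
(80, -30, 30) [375.1  58.8]
(32, 30, 30) [261.  129.3]
(32, -30, 30) [381.9 129.1]
(34, 18, 24) [286.5 133.2]
(34, -18, 24) [356.4 133.1]
mouth in label frame mm [ 4.   9.3 58.4]
[[ 0.003 -0.002  1.   ]
 [ 0.001  1.     0.002]
 [-1.     0.001  0.003]]
```

Call:
play_rows([
  [1, 0, -0.0094, -0.002, 0, 0, 0],
  [1, 0.0047, 0.0016, -0.0087, 0, 0, 0],
  [1, 0.0047, 0.0016, -0.0087, 0, 0, 0],
  [1, 0.0047, 0.0016, -0.0087, 0, 0, 0],
  [1, 0.0047, 0.0016, -0.0087, 0, 0, 0],
  [1, 0.0047, 0.0016, -0.0087, 0, 0, 0],
  [1, 0, 0, 0, 0, 0, 0],
  [1, 0, 0, 0, 0, 0, 0],
])

```text
time_s: 13.75
position: [0.5487, -0.2613, 0.2003]
tcp_rot: [[0.889, 0.327, -0.321], [0.307, -0.945, -0.111], [-0.339, 0.0, -0.941]]
force: [1.2, 0.2, -0.3]
opening: 0.412
```

```bash
cat > m.py <<'E'
from h import *
s=bot.read_state()
L,f=shutpts([.6651,-.2205,.139],np.radians(19.0))
T=np.array(s['tcp_rot']); g0=s['position']-T[:,2]*.019
a=np.radians(50); x=np.cos(a)*T[:,2]+np.sin(a)*T[:,0]; y=-T[:,1]; S=np.c_[x,y,np.cross(x,y)]
m=g0+S@[.11,0,.003]; print('t',s['time_s'],'mouth in label mm',(L.T@(m-f(.058,0))*1e3).round(1),'F',np.round(s['force'],2),'Fn',round(L[:,2]@s['force'],2)); print((L.T@S)[:,0].round(4),s['position'].round(4),s['moment'].round(2))
E
python3 m.py
```

```text
t 13.75 mouth in label mm [-0.3 -0.6  8. ] F [ 1.24  0.18 -0.35] Fn -0.92
[ 2.8e-03  5.0e-04 -1.0e+00] [ 0.5487 -0.2613  0.2003] [ 0.07 -0.24 -0.02]
```

Call:
play_rows([
  [1, 0.0009, 0.0003, -0.0017, 0, 0, 0],
  [1, 0.0009, 0.0003, -0.0017, 0, 0, 0],
  [1, 0.0009, 0.0003, -0.0017, 0, 0, 0],
  [1, 0, 0, 0, 0, 0, 0],
])

```text
time_s: 14.25
position: [0.551, -0.2608, 0.1962]
tcp_rot: [[0.889, 0.327, -0.322], [0.307, -0.945, -0.112], [-0.341, 0.001, -0.94]]
force: [-1.8, -0.9, 4.8]
opening: 0.413
```

Call:
play_rows([
  [1, 0.0004, 0.00015, -0.0008, 0, 0, 0],
  [1, 0, 0, 0, 0, 0, 0],
])

```text
time_s: 14.5
position: [0.551, -0.2609, 0.1961]
tcp_rot: [[0.889, 0.326, -0.322], [0.306, -0.945, -0.112], [-0.341, 0.001, -0.94]]
force: [-3.8, -1.0, 8.1]
opening: 0.406
```

Call:
play_rows([
  [1, -0.0005, -0.0002, 0.001, 0, 0, 0],
  [1, 0, 0, 0, 0, 0, 0],
  [1, 0, 0, 0, 0, 0, 0],
])

```text
time_s: 14.88
position: [0.5509, -0.2609, 0.1961]
tcp_rot: [[0.889, 0.327, -0.321], [0.307, -0.945, -0.112], [-0.34, 0.001, -0.94]]
force: [-2.6, -2.1, 4.9]
opening: 0.414
```

```bash
python3 m.py
```

```text
t 14.875 mouth in label mm [-0.6 -1.1  3.2] F [-2.56 -2.1   4.9 ] Fn 5.79
[ 1.8e-03 -2.0e-04 -1.0e+00] [ 0.5509 -0.2609  0.1961] [-0.09  0.52  0.05]
```

Call:
play_rows([
  [1, 0, 0, 0, 0, 0, 0],
  [1, 0, 0, 0, 0, 0, 0],
  [1, 0, 0, 0, 0, 0, 0],
  [1, 0, 0, 0, 0, 0, 0],
  [1, 0, 0, 0, 0, 0, 0],
  [1, 0, 0, 0, 0, 0, 0],
  [1, 0, 0, 0, 0, 0, 0],
  [1, 0, 0, 0, 0, 0, 0],
  [1, 0, 0, 0, 0, 0, 0],
  [1, 0, 0, 0, 0, 0, 0],
  [1, 0, 0, 0, 0, 0, 0],
  [1, 0, 0, 0, 0, 0, 0],
])

```text
time_s: 16.38
position: [0.551, -0.2609, 0.1961]
tcp_rot: [[0.889, 0.326, -0.321], [0.307, -0.945, -0.112], [-0.34, 0.001, -0.94]]
force: [-3.0, -2.3, 6.0]
opening: 0.411
```

Call:
play_rows([
  [1, 0, 0, 0, 0, 0, 0],
  [1, 0, 0, 0, 0, 0, 0],
  [1, 0, 0, 0, 0, 0, 0],
  [1, 0, 0, 0, 0, 0, 0],
  [1, 0, 0, 0, 0, 0, 0],
  [1, 0, 0, 0, 0, 0, 0],
  [1, 0, 0, 0, 0, 0, 0],
  [1, 0, 0, 0, 0, 0, 0],
  [1, 0, 0, 0, 0, 0, 0],
  [1, 0, 0, 0, 0, 0, 0],
])

```text
time_s: 17.62
position: [0.5509, -0.2609, 0.1961]
tcp_rot: [[0.889, 0.327, -0.322], [0.307, -0.945, -0.112], [-0.34, 0.001, -0.94]]
force: [-3.5, -1.3, 5.9]
opening: 0.41
```

```bash
python3 m.py; python3 - <<'E'
from h import *
c=cal('wrist'); im=bot.capture('wrist'); sat=cv2.cvtColor(im,cv2.COLOR_BGR2HSV)[...,1]
L,f=shutpts([.6651,-.2205,.139],np.radians(19.0))
for v in range(2,80,8):
    w=np.flatnonzero(sat[v,240:430]<50)+240; print(v,w[[0,-1]] if len(w) else '')
for a,b in [(32,32),(32,-32),(58,32),(58,-32)]: print(a,b,proj(c,f(a/1e3,b/1e3)).round(1))
E
```

```text
t 17.625 mouth in label mm [-0.6 -1.   3.2] F [-3.51 -1.3   5.89] Fn 6.97
[ 1.7e-03 -2.0e-04 -1.0e+00] [ 0.5509 -0.2609  0.1961] [-0.1   0.55  0.08]
2 
10 
18 
26 
34 
42 [261 379]
50 [263 377]
58 [264 429]
66 [266 429]
74 [270 429]
32 32 [259.2  37. ]
32 -32 [379.7  37. ]
58 32 [266.3  74.2]
58 -32 [372.8  74.1]
```

Call:
play_rows([
  [1, -0.0002, -0.0001, 0.0004, 0, 0, 0],
  [1, 0, 0, 0, 0, 0, 0],
  [1, 0, 0, 0, 0, 0, 0],
])

```text
time_s: 18.05
position: [0.5509, -0.2609, 0.1961]
tcp_rot: [[0.889, 0.327, -0.321], [0.307, -0.945, -0.112], [-0.34, 0.001, -0.94]]
force: [-3.0, -1.1, 5.7]
opening: 0.413
```

```bash
python3 m.py; python3 - <<'E'
from h import *
c=cal('wrist'); s=bot.read_state(); im=bot.capture('wrist'); h=cv2.cvtColor(im,cv2.COLOR_BGR2HSV)
y=((h[...,0]>18)&(h[...,0]<35)&(h[...,1]>120)); v=np.flatnonzero(y[:200,322]); print('yellow front row',v[0], 'row160',np.flatnonzero(y[160,250:400])[[0,-1]]+250)
a=cv2.imread('pics/a1.png'); hh=cv2.cvtColor(a,cv2.COLOR_BGR2HSV); yy=((hh[...,0]>18)&(hh[...,0]<35)&(hh[...,1]>120))
print('before',np.flatnonzero(yy[300:,172])[0],np.flatnonzero(yy[460,100:300])[[0,-1]]+250)
for w in (60,58): 
  pass
g=h[...,2]; print('head top rows', g[40:80,300].tolist(), cv2.cvtColor(a,cv2.COLOR_BGR2HSV)[340:380,150,2].tolist())
E
```

```text
t 18.05 mouth in label mm [-0.6 -1.   3.2] F [-3.   -1.06  5.68] Fn 6.51
[ 2.2e-03 -1.0e-04 -1.0e+00] [ 0.5509 -0.2609  0.1961] [-0.21  0.5   0.06]
yellow front row 130 row160 [287 356]
before 130 [287 356]
head top rows [152, 149, 149, 147, 145, 149, 151, 152, 152, 152, 151, 136, 97, 46, 29, 28, 28, 26, 29, 27, 28, 27, 30, 28, 28, 29, 29, 29, 27, 25, 26, 27, 28, 26, 27, 28, 27, 26, 28, 25] [141, 142, 141, 142, 144, 142, 142, 143, 145, 147, 137, 128, 110, 71, 34, 29, 30, 30, 27, 28, 28, 27, 30, 28, 29, 30, 28, 27, 27, 28, 29, 29, 26, 27, 28, 27, 28, 26, 28, 26]
```

Call:
play_rows([
  [1, -0.0002, -0.0001, 0.0004, 0, 0, 0],
  [1, 0, 0, 0, 0, 0, 0],
  [1, 0, 0, 0, 0, 0, 0],
  [1, 0, 0, 0, 0, 0, 0],
  [1, 0, 0, 0, 0, 0, 0],
  [1, 0, 0, 0, 0, 0, 0],
  [1, 0, 0, 0, 0, 0, 0],
  [1, 0, 0, 0, 0, 0, 0],
  [1, 0, 0, 0, 0, 0, 0],
  [1, 0, 0, 0, 0, 0, 0],
])

```text
time_s: 19.35
position: [0.5509, -0.2607, 0.1961]
tcp_rot: [[0.889, 0.327, -0.321], [0.307, -0.945, -0.111], [-0.339, 0.0, -0.941]]
force: [-2.5, -2.4, 4.3]
opening: 0.407
```

Call:
play_rows([
  [1, 0, 0, 0, 0, 0, 0],
  [1, 0, 0, 0, 0, 0, 0],
  [1, 0, 0, 0, 0, 0, 0],
  [1, 0, 0, 0, 0, 0, 0],
  [1, 0, 0, 0, 0, 0, 0],
  [1, 0, 0, 0, 0, 0, 0],
  [1, 0, 0, 0, 0, 0, 0],
  [1, 0, 0, 0, 0, 0, 0],
  [1, 0, 0, 0, 0, 0, 0],
  [1, 0, 0, 0, 0, 0, 0],
])

```text
time_s: 20.6
position: [0.5509, -0.2607, 0.1961]
tcp_rot: [[0.889, 0.327, -0.321], [0.307, -0.945, -0.111], [-0.339, 0.0, -0.941]]
force: [-1.7, -3.8, 4.8]
opening: 0.412
```

Call:
play_rows([
  [1, -0.0047, -0.0016, 0.0087, 0, 0, 0],
  [1, -0.0095, -0.0033, 0.0173, 0, 0, 0],
  [1, -0.0095, -0.0033, 0.0173, 0, 0, 0],
  [1, 0, 0.05, 0.01, 0.021, -0.066, -0.0045],
  [1, 0, 0.05, 0, 0.021, -0.066, -0.0045],
  [1, 0, 0.05, 0, 0.021, -0.066, -0.0045],
  [1, 0, 0.05, 0, 0.021, -0.066, -0.0045],
  [1, 0, 0.05, 0, 0.021, -0.066, -0.0045],
  [1, 0, 0.05, 0, 0.021, -0.066, -0.0045],
  [1, 0, 0.05, 0, 0.021, -0.066, -0.0045],
  [1, 0, 0.05, 0, 0.021, -0.066, -0.0045],
])

```text
time_s: 21.98
position: [0.5267, 0.1326, 0.2508]
tcp_rot: [[0.935, 0.29, 0.202], [0.284, -0.957, 0.058], [0.21, 0.003, -0.978]]
force: [0.4, -0.2, -2.3]
opening: 0.413
```

```bash
cat > ret.py <<'E'
from h import *
import sys
R=np.array([[0.9029, 0.2805, 0.3256], [0.2638, -0.9599, 0.0954], [0.3393, -0.0002, -0.9407]])
go(np.array([.5275,.2302,.0528])+[0,0,float(sys.argv[1])],R,'ret')
E
python3 ret.py .08
```

```text
ret t 21.975 F [ 0.4 -0.2 -2.3] op 0.413 shift [ 0.0008  0.0976 -0.118 ] 0.153 rot [ 0.0414 -0.1282 -0.0099] 0.135
```

Call:
play_rows([
  [1, 0, 0.049, 0, 0.0207, -0.0641, -0.005],
  [1, 0.001, 0.0486, 0, 0.0207, -0.0641, -0.005],
  [1, 0, 0, -0.04, 0, 0, 0],
  [1, 0, 0, -0.04, 0, 0, 0],
  [1, 0, 0, -0.038, 0, 0, 0],
  [1, 0, 0, 0, 0, 0, 0],
  [1, 0, 0, 0, 0, 0, 0],
  [1, 0, 0, 0, 0, 0, 0],
])

```text
time_s: 22.98
position: [0.5296, 0.2291, 0.1337]
tcp_rot: [[0.903, 0.281, 0.326], [0.264, -0.96, 0.095], [0.34, 0.0, -0.94]]
force: [-0.8, 0.5, -2.1]
opening: 0.407
```

```bash
python3 ret.py .03; python3 ret.py .0;
```

```text
ret t 22.975 F [-0.8  0.5 -2.1] op 0.407 shift [-0.0021  0.0011 -0.0509] 0.051 rot [ 0.0004  0.0008 -0.0002] 0.001
ret t 22.975 F [-0.8  0.5 -2.1] op 0.407 shift [-0.0021  0.0011 -0.0809] 0.081 rot [ 0.0004  0.0008 -0.0002] 0.001
```

Call:
play_rows([
  [1, -0.005, 0.0003, -0.025, 0, 0, 0],
  [1, 0, 0, -0.025, 0, 0, 0],
  [1, 0, 0, -0.015, 0, 0, 0],
  [1, 0, 0, -0.005, 0, 0, 0],
  [1, 0, 0, -0.003, 0, 0, 0],
  [1, 0, 0, 0, 0, 0, 0],
  [1, 0, 0, 0, 0, 0, 0],
])

```text
time_s: 23.85
position: [0.5236, 0.2293, 0.0591]
tcp_rot: [[0.904, 0.281, 0.324], [0.264, -0.96, 0.095], [0.337, 0.0, -0.941]]
force: [-0.3, 0.9, -1.7]
opening: 0.414
```

```bash
python3 ret.py .0;
```

```text
ret t 23.85 F [-0.3  0.9 -1.7] op 0.414 shift [ 0.0039  0.0009 -0.0063] 0.007 rot [ 0.001  -0.0021 -0.0003] 0.002
```

Call:
play_rows([
  [1, 0, 0.0007, -0.002, 0, 0, 0],
  [1, 0, 0, -0.0015, 0, 0, 0],
  [1, 0, 0, 0, 0, 0, 0],
])

```text
time_s: 24.22
position: [0.523, 0.2298, 0.0547]
tcp_rot: [[0.904, 0.281, 0.322], [0.264, -0.96, 0.094], [0.335, -0.0, -0.942]]
force: [0.5, -0.7, -0.7]
opening: 0.409
```

Call:
play_rows([
  [1, 0, 0, -0.001, 0, 0, 0],
  [1, 0, 0, 0, 0, 0, 0],
])

```text
time_s: 24.48
position: [0.5235, 0.2299, 0.054]
tcp_rot: [[0.904, 0.281, 0.323], [0.264, -0.96, 0.094], [0.337, 0.0, -0.942]]
force: [-0.5, -0.3, -0.6]
opening: 0.41
```

Call:
play_rows([
  [1, 0, 0, -0.001, 0, 0, 0],
  [1, 0, 0, 0, 0, 0, 0],
])

```text
time_s: 24.72
position: [0.524, 0.23, 0.0536]
tcp_rot: [[0.903, 0.281, 0.325], [0.264, -0.96, 0.095], [0.338, 0.0, -0.941]]
force: [-0.8, -0.1, 3.5]
opening: 0.413
```

Call:
play_rows([
  [1, 0.0018, 0.0005, -0.0006, 0, 0, 0],
  [1, 0.0009, 0.0003, -0.0003, 0, 0, 0],
  [1, 0, 0, 0, 0, 0, 0],
])

```text
time_s: 25.1
position: [0.5267, 0.2308, 0.0526]
tcp_rot: [[0.903, 0.281, 0.324], [0.264, -0.96, 0.095], [0.338, 0.0, -0.941]]
force: [-1.1, 0.4, 5.3]
opening: 0.412
```

Call:
play_rows([
  [1, 0.0009, 0.0003, -0.0003, 0, 0, 0],
  [1, 0, 0, 0, 0, 0, 0],
])

```text
time_s: 25.35
position: [0.5275, 0.2311, 0.0523]
tcp_rot: [[0.903, 0.281, 0.324], [0.264, -0.96, 0.095], [0.338, 0.0, -0.941]]
force: [-0.5, -0.2, 5.2]
opening: 0.412
```

Call:
play_rows([
  [1, 0.0009, 0.0003, -0.0003, 0, 0, 0],
  [1, 0, 0, 0, 0, 0, 0],
])

```text
time_s: 25.6
position: [0.5283, 0.2314, 0.052]
tcp_rot: [[0.903, 0.281, 0.324], [0.264, -0.96, 0.095], [0.338, 0.0, -0.941]]
force: [-1.2, 0.5, 4.9]
opening: 0.415
```

Call:
play_rows([
  [1, 0.0009, 0.0003, -0.0003, 0, 0, 0],
  [1, 0, 0, 0, 0, 0, 0],
])

```text
time_s: 25.85
position: [0.5288, 0.2316, 0.0517]
tcp_rot: [[0.904, 0.281, 0.324], [0.264, -0.96, 0.094], [0.337, 0.0, -0.941]]
force: [-1.7, -1.1, 6.6]
opening: 0.413
```

Call:
play_rows([
  [1, 0.0009, 0.0003, -0.0003, 0, 0, 0],
  [1, 0, 0, 0, 0, 0, 0],
])

```text
time_s: 26.1
position: [0.5288, 0.2316, 0.0517]
tcp_rot: [[0.904, 0.281, 0.323], [0.265, -0.96, 0.094], [0.336, 0.0, -0.942]]
force: [-4.1, -3.0, 11.7]
opening: 0.411
```

Call:
play_rows([
  [1, 0.0009, 0.0003, -0.0003, 0, 0, 0],
  [1, 0, 0, 0, 0, 0, 0],
])

```text
time_s: 26.35
position: [0.5289, 0.2316, 0.0517]
tcp_rot: [[0.904, 0.281, 0.321], [0.264, -0.96, 0.094], [0.335, -0.0, -0.942]]
force: [-8.0, -4.2, 17.8]
opening: 0.41
```

Call:
play_rows([
  [1, -0.0013, -0.0004, 0.0006, 0, 0, 0],
  [1, 0, 0, 0, 0, 0, 0],
  [0.3, 0, 0, 0, 0, 0, 0],
  [0, 0, 0, 0, 0, 0, 0],
  [0, 0, 0, 0, 0, 0, 0],
  [0, 0, 0, 0, 0, 0, 0],
  [0, 0, 0, 0, 0, 0, 0],
])

```text
time_s: 27.22
position: [0.529, 0.2318, 0.0509]
tcp_rot: [[0.904, 0.281, 0.322], [0.265, -0.96, 0.094], [0.336, 0.0, -0.942]]
force: [0.3, -0.8, -0.3]
opening: 0.892
```

Call:
play_rows([
  [0, -0.008, -0.0024, 0.023, 0, 0, 0],
  [0, -0.014, -0.004, 0.04, 0, 0, 0],
  [0, -0.014, -0.004, 0.04, 0, 0, 0],
  [0, 0, -0.005, 0.05, -0.02, 0.11, 0],
  [0, 0, -0.01, 0.05, -0.02, 0.11, 0],
  [0, 0.0, -0.01, 0.05, 0, 0, 0],
  [0, 0, 0, 0, 0, 0, 0],
  [0, 0, 0, 0, 0, 0, 0],
])

```text
time_s: 28.22
position: [0.4928, 0.1978, 0.2938]
tcp_rot: [[0.952, 0.279, 0.126], [0.273, -0.96, 0.059], [0.137, -0.022, -0.99]]
force: [-0.3, -0.6, -0.9]
opening: 1.0
```

```bash
python3 - <<'E'
from h import *
s=bot.read_state(); c=cal('wrist'); im=bot.capture('wrist'); print(s['time_s'],s['position'],s['force'])
z=lambda i,w:cv2.resize(i,(w,300),interpolation=cv2.INTER_CUBIC)
side=bot.capture('side'); top=bot.capture('top'); cv2.imwrite('pics/side9.png',side); cv2.imwrite('pics/top9.png',top)
cv2.imwrite('pics/f1.png',np.vstack([np.hstack([z(side[110:285,235:425],325),z(top[120:250,220:425],473)]),im[0:280,0:640][:, :].copy() if False else cv2.copyMakeBorder(im[0:250],0,0,0,158,0)]))
yaw=np.radians(16.1); O=np.array([.546,.2342,.05]); S=scan_R(yaw,np.radians(20))
hs=cv2.cvtColor(im,cv2.COLOR_BGR2HSV); y=((hs[...,0]>18)&(hs[...,0]<35)&(hs[...,1]>120)&(hs[...,2]>60)).astype(np.uint8); y[225:]=0
k=max(cv2.findContours(y,0,2)[0],key=cv2.contourArea); print('yel',cv2.boundingRect(k),cv2.minAreaRect(k))
print([proj(c,O+S@(np.array(X)/1e3)).round(1).tolist() for X in [(-80,18,24),(-80,-18,24),(34,-18,24),(34,18,24)]])
# other things moved?
a=cv2.imread('pics/side0.png').astype(int); d=(abs(a-side).max(2)>45).astype(np.uint8); d=cv2.morphologyEx(d,cv2.MORPH_OPEN,np.ones((2,2)))
for k in cv2.findContours(d,0,2)[0]:
    if cv2.contourArea(k)>6: print('diff',cv2.boundingRect(k))
E
```

```text
28.225 [0.49280075 0.19778213 0.29375188] [-0.33084911 -0.56896307 -0.86793857]
yel (289, 108, 33, 95) ((305.0429382324219, 155.00936889648438), (31.357412338256836, 94.38253021240234), 0.9877604246139526)
[[290.0, 204.1], [322.9, 204.2], [323.5, 109.1], [292.9, 109.2]]
diff (467, 284, 4, 5)
diff (430, 216, 69, 49)
diff (486, 202, 11, 25)
diff (501, 196, 29, 45)
diff (483, 191, 12, 10)
diff (468, 180, 10, 17)
diff (424, 167, 6, 8)
diff (332, 153, 10, 10)
diff (321, 147, 38, 32)
diff (332, 141, 14, 11)
diff (345, 138, 12, 16)
diff (478, 132, 10, 19)
diff (271, 125, 48, 72)
diff (415, 122, 7, 4)
diff (385, 105, 44, 110)
diff (426, 81, 7, 4)
diff (437, 39, 7, 5)
diff (431, 37, 78, 150)
diff (453, 0, 82, 132)
diff (278, 0, 167, 130)
```

View pics/f1.png

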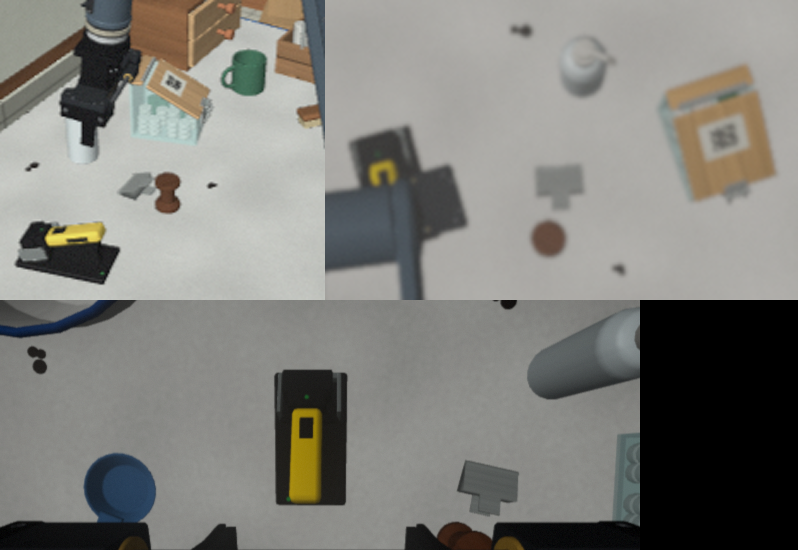

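```bash
python3 -c "from rig import bot; print(bot.hand_in())"
```

```text
the job is handed in; nothing more can be done
None
```

The lid is shut, the label has been held under the scanner, and the scanner is back in its cradle. I handed the job in at about 28 s of the 66 s allowed.

- **Lid:** I pressed it near the front middle. The force read about 13.5 N over the catch, then dropped to about 0 as it snapped, and I stopped at 8.5 N on the hard stop. A wrist image just afterwards gave a lid angle of about -0.03 rad, which I take as shut within error. The hinge was within about 2 mm of where it was before. I made no new lid measurement at the end, but it looks shut in the last pictures.
- **Scan:** The mouth was within about 1 mm of the label centre and square to well under 1°. It was held about 2.8 s at 5.8–7 N, then a further 2.5 s or so at about 5 N. While I was feeling for contact the reading peaked at about 9 N, just at the top of the allowed band. First touch came about 3 mm before the position I had calculated. I found no turning in the grip.
- **Put-back:** I lowered the scanner onto the spine and slid it forward until the mouth met the foot. The stop was a little firm, about 20 N at the wrist. I eased off and only then let go. In the last wrist image the handle matches the original seated pose within 1–2 pixels.
- **Everything else:** The side view shows no change at the cradle, clip, spool or canister base. The arm hides part of the pump bottle in that view, but it stands upright in the top and wrist views. I did not compare the nail brush before and after. The gripper was clear of everything at the end.

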